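# Turn the warming plate onto its feet with the lifter

## Task

The little aluminium warming plate is lying on its back, feet up, in the low half of the bamboo board, and it is too hot to touch. Take the upright-handled lifter from the bamboo spoon rest, slide its blade along the board under the plate's near edge with a light touch (never pressing or ramming hard), and lever the plate over the step so that it stands on its four feet on the raised half of the board. Then gently stand the lifter back on the spoon rest, and leave everything else where it is.

Things in the scene. Friction and masses are not known exactly. Their poses are not given: they have to be found in the camera images.
- plate_rim (a point): Middle of the lower near edge of the plate's rim as it starts (40 from its centre along -x, 3 above the smooth face). The plate's rim, 5 thick, overhangs by 10 on all four sides: there it clears the board by 3, up to an upright shoulder 10 in, where the 60 x 60 middle rests on the board. A push of over 15 N by the blade spoils plate or board.
- plate: Loose aluminium plate, 80 x 80 x 8, 100 to 170 g, with four round feet 10 wide, 6 tall at x, y = +-22. Origin: centre of its smooth face; z points through the plate to the feet. It starts in the low half feet up (z up), smooth face on the board, its +x edge 2 to 12 short of the step and nearly parallel to it. On its feet on the raised half, z points down and the origin is 42 above the table.
- board: (All sizes in mm.) Fixed bamboo board in two levels, 225 long (x) x 120 wide (y). Origin at table height under the middle of the step; +x points to the raised half, away from the robot, yaw within 0.3 rad. Low half: flat floor 20 above the table, x -120 to 0. Raised half: flat, 28 above the table, x 0 to 105. So an 8 mm upright step runs along y at x = 0. No walls.
- lifter: Loose lifter, 210 g, on the spoon rest, blade away from the robot. It stands on its heel block, 44 wide, x -40 to 14, z 0 to 12. Origin: heel's underside under the handle's axis; x points to the blade, z up. Wooden handle 22 (x) x 20 (y), z 12 to 95, 30 wide post before it up to z 45. Flat rigid blade, level, 2 thick, 44 wide, front edge at x 84; a clamp holds it at an unknown height that must be felt: underside at z 2 to 18.
- rest: Fixed bamboo spoon rest: flat slab 140 (x) x 116 (y), top 10 above the table, with a 6 mm wide, 6 mm high lip along both long sides (y = +-55); open at both ends. Origin at table height under its centre. It is to the left or right of the board; its yaw stays within 0.3 rad.
- cups: Stack of three white melamine egg cups, nested, 48 across and 100 tall; origin under the centre. Leave it alone; it stands on the other side of the board from the spoon rest.
- salt: Steel salt shaker, 42 across, 73 tall; leave it alone.
- mill: Dark wooden pepper mill, 48 across, 112 tall; leave it alone.
- jar: Glass jar with cap, 64 across, 85 tall; leave it alone.
- mug: White mug, 78 across, 88 tall; leave it alone.
There are look-alikes about, which are no part of the job. What is shaped like the lifter but black or turquoise is not meant.

How it is judged:
On the way, in this order (a step that is already met when the one before it is completed fails the run):
1. the plate is levered up on the lifter's blade, one edge raised by 30 to 70 degrees, not touched by the fingers (angle between plate's own z axis and vertical between 0.52 and 1.22 rad and contact force between lifter and plate above 0.05 N and contact force between the fingers and plate below 0.05 N), for 0.2 s.
2. the plate has been turned over, feet down, on the raised half (angle between plate's own z axis and vertical above 3 rad and z of plate in the frame of board between 0.038 and 0.046 m), for 0.2 s.
At the end, for the whole second after the job is handed in: The plate rests feet down on the raised half (tilt within 0.1 rad, smooth face 39-45 mm above the table, centre 18-85 mm past the step and within 42 mm of the middle line); the lifter stands still, heel flat on the spoon rest, handle within 55 mm lengthways and 40 mm across of its centre (angle between plate's own z axis and vertical above 3.04 rad and z of plate in the frame of board between 0.039 and 0.045 m and x of plate in the frame of board between 0.018 and 0.085 m and y of plate in the frame of board between -0.042 and 0.042 m and linear speed of each of plate, lifter below 0.02 m/s and angle between lifter's own z axis and vertical below 0.1 rad and z of lifter in the frame of rest between 0.007 and 0.013 m and x of lifter in the frame of rest between -0.055 and 0.055 m and y of lifter in the frame of rest between -0.04 and 0.04 m); the robot touches nothing.
It fails at once if the hot plate is touched by the fingers or the arm (contact force between any of the fingers, the arm and plate above 0.3 N).
It fails at once if the lifter is pressed into the board with more than 15 N (contact force between lifter and board above 15 N).
It fails at once if the lifter is rammed against the plate with more than 15 N (contact force between lifter and plate above 15 N).
It fails at once if the lifter is put down on the spoon rest with more than 40 N (contact force between lifter and rest above 40 N).
It fails at once if a bystander (cups, salt, mill, jar, mug) is moved by more than 15 mm (distance of any of cups, salt, mill, jar, mug from where it was at the start of the episode above 0.015 m).
It also fails if it takes over 58 s, if anything falls off the work surface, if the arm or the gripper's body presses on something with over 40 N, if the wrist force passes 120 N, or if a joint passes its speed limit or range.

## Robot

A 6-joint arm with a two-finger parallel gripper is mounted at the origin on the work surface. World frame = base frame: x ahead of the robot, y to its left, z up, the work surface at z = 0. Lengths are in m, angles in rad, forces in N, time in s.
With the tool pointing down it reaches from about 0.375 to 0.925 m from the base axis. Payload 5.7 kg.
Tool frame: the origin (TCP) lies midway between the tips of the shut fingers; the grasp point (between the pads) lies 19 mm behind it; z points along the fingers, y is the line along which they close (so a half turn about z gives the same grasp; the last joint's range is limited). The gripper opens to 88 mm and grips with 3 to 60 N. Pads are 20 mm wide; open, the fingers measure 115 mm over their backs; the gripper's body (75 mm by 178 mm) begins 61 mm behind the grasp point.
Start: joints at [1.055, 0.359, 1.51, -0, 1.272, -0.115], TCP at [0.234, 0.552, 0.193] pointing down, gripper open.
Joint ranges: [-2.97, 2.97], [-1.01, 2.36], [0.21, 2.38], [-0.96, 4.11], [0.2, 2.71], [-2.98, 2.98]. Speed limits (rad/s): [2.39, 2.39, 3.14, 3.14, 3.14, 3.14].

## Interface

Orientations are given as a unit quaternion [x, y, z, w].
In Python, from bench import move_ptp, servo_line, goto_joints, move_gripper, sleep, inverse_kinematics, capture, PlanningError, close_job, spot_in, silhouettes, current_clock, current_joint_pos, current_qvel, current_joint_torque, current_position, current_orientation, current_force, current_torque, current_finger_gap, current_grip_force gives the robot as it stands. Calls block until the motion is done:
- move_ptp(position, orientation): joint-space move of the TCP to a pose.
- servo_line(position, orientation=None, rate=0.15, contact_N=None): straight line of the TCP; orientation=None keeps the orientation; rate is the mean speed in m/s. With contact_N (N) it stops when the force on the tool has changed by that much, and returns True; else False.
- goto_joints(angles): joint-space move.
- move_gripper(opening): finger opening in m; the grip force is fixed at half the most; returns when the fingers have stopped.
- sleep(seconds).
- inverse_kinematics(position, orientation): joint angles nearest the present ones, or None.
- capture(name): name is "scene" or "side" or "wrist"; returns a dict with "image" (420x560x3 uint8, blue, green, red), "range_z" (420x560 float32, m along the optical axis (not along the pixel's ray), 0 where there is no reading), "intrinsics" (3x3 intrinsics, pixels), "k1" (the pictures are not rectified: a ray, as slopes to the right and down, at radius r is drawn at 1 + k1 r^2 times it, then the intrinsics apply), "R" (3x3) and "t" (3): a world point X has camera coordinates R X + t. Camera axes: x right, y down, z forward; pixel columns grow to the right and rows downward; lengths in m; the calibration is good to about 2 mm. A picture is of the moment at which its call begins.
A pose or a line that the arm cannot do raises PlanningError and nothing moves.
- close_job(): hands the job in; it is judged then, once.
Trained networks look in the newest picture that a camera, given by its name, has taken for a name from the list of things; names that differ only in an ending like _2 or _b are one class to them, and where a whole thing is asked for, a point or a joint stands for the part that bears it (a point fixed in the world has none). Each returns a list of dicts, best first, with "conf" (0 to 1); they miss things now and then, are a little off and sometimes report something else, mostly with a low value. They report only what shows in the picture. A call takes as long as a camera call. They do not tell look-alikes from the thing itself.
- spot_in(camera, query): "xy" ([column, row] in pixels, amid what is visible of it).
- silhouettes(camera, query): "region" (420x560 bool, what is visible of it) and "xy" ([column, row] in pixels, amid what is visible of it).
Readings, each from a call of its own:
- current_clock(): time.
- current_joint_pos(): joint angles.
- current_qvel(): joint speeds.
- current_joint_torque(): joint torques, N m.
- current_position(): TCP position.
- current_orientation(): TCP orientation.
- current_force(): force on the tool from outside, world axes, zero at the start.
- current_torque(): the same for the moment, N m.
- current_finger_gap(): finger opening in m.
- current_grip_force(): force on a finger pad.
Only numpy, scipy, OpenCV 4.12 (cv2) and the standard library are available. Lean on these libraries where they do the work, as an engineer would, in place of code of your own. Each camera call takes 0.05 s, during which the arm holds its last target. There are 200 camera calls.

## Working session

There is one attempt and no reset: what is moved stays moved. The work goes in short steps, each a Python script; the robot and the scene stay as the last script left them, time stands still between calls to the robot, and variables do not carry over. Pictures are saved under pics/ and viewed, at most 10 in all, crops included, and the job is handed in when it is done.

```bash
ls; mkdir -p pics
cat > h.py <<'E'
import numpy as np, cv2
from bench import *
from scipy.spatial.transform import Rotation as Rn
def cloud(c):
    z=c["range_z"]; K=c["intrinsics"]; h,w=z.shape
    v,u=np.mgrid[:h,:w].astype(float)
    p=np.stack([u,v],-1).reshape(-1,1,2)
    s=cv2.undistortPoints(p,np.array(K,float),np.array([c["k1"],0,0,0.])).reshape(h,w,2)
    P=np.dstack([s*z[...,None],z])
    X=(P-np.array(c["t"]))@np.array(c["R"])
    X[z<=0]=np.nan
    return X
E
python3 - <<'E'
from h import *
for n in ["scene","side"]:
    c=capture(n); cv2.imwrite(f"pics/{n}0.png",c["image"]); X=cloud(c); np.save(f"{n}.npy",X)
    print(n,np.array(c["t"])@-np.array(c["R"]))
    for q in ["lifter","rest","board","plate","cups","salt","mill","jar","mug"]:
        for d in silhouettes(n,q)[:4]:
            m=d["region"]; p=X[m]; p=p[~np.isnan(p[:,0])]
            print(q,round(d["conf"],2),np.round(d["xy"]),m.sum(),np.round(np.median(p,0),3) if len(p) else None, np.round(np.percentile(p,[2,98],axis=0),3).tolist() if len(p) else None)
print(current_clock())
E
```

```text
pics
scene [1.44657239 0.13374547 0.84733358]
lifter 0.97 [383. 207.] 611 [0.495 0.304 0.024] [[0.443, 0.282, 0.018], [0.558, 0.326, 0.104]]
lifter 0.93 [393. 171.] 457 [0.309 0.354 0.014] [[0.285, 0.3, 0.007], [0.349, 0.387, 0.093]]
lifter 0.72 [458. 224.] 820 [0.546 0.503 0.013] [[0.474, 0.463, -0.001], [0.576, 0.576, 0.094]]
lifter 0.59 [329. 167.] 597 [0.322 0.16  0.011] [[0.255, 0.119, -0.002], [0.354, 0.222, 0.093]]
rest 0.68 [373. 213.] 937 [0.504 0.28  0.01 ] [[0.425, 0.242, 0.004], [0.558, 0.359, 0.018]]
board 0.85 [237. 254.] 2553 [ 0.696 -0.057  0.026] [[0.537, -0.121, 0.004], [0.76, 0.007, 0.03]]
plate 0.74 [246. 230.] 654 [ 0.611 -0.052  0.027] [[0.571, -0.09, 0.022], [0.648, -0.014, 0.034]]
cups 0.8 [171. 189.] 542 [ 0.508 -0.277  0.069] [[0.476, -0.303, 0.001], [0.521, -0.259, 0.1]]
salt 0.89 [372. 271.] 404 [0.739 0.276 0.042] [[0.718, 0.259, 0.0], [0.745, 0.296, 0.073]]
mill 0.57 [147. 260.] 694 [ 0.774 -0.254  0.063] [[0.725, -0.285, -0.001], [0.785, -0.238, 0.108]]
jar 0.84 [127. 170.] 589 [ 0.402 -0.455  0.052] [[0.366, -0.487, 0.001], [0.415, -0.435, 0.086]]
jar 
[... 944 characters left out ...]
094, 0.021], [0.641, -0.012, 0.035]]
cups 0.75 [292. 265.] 452 [ 0.491 -0.296  0.074] [[0.473, -0.307, 0.005], [0.513, -0.267, 0.105]]
salt 0.64 [312. 165.] 178 [0.722 0.262 0.037] [[0.705, 0.25, -0.0], [0.748, 0.325, 0.072]]
salt 0.24 [292. 265.] 455 [ 0.491 -0.296  0.073] [[0.472, -0.307, 0.004], [0.513, -0.269, 0.105]]
mill 0.56 [379. 251.] 424 [ 0.755 -0.278  0.06 ] [[0.74, -0.288, 0.004], [0.779, -0.255, 0.11]]
jar 0.67 [268. 320.] 779 [ 0.377 -0.487  0.062] [[0.351, -0.5, 0.006], [0.408, -0.446, 0.089]]
mug 0.58 [210. 141.] 477 [0.347 0.497 0.062] [[0.31, 0.462, 0.005], [0.384, 0.567, 0.09]]
mug 0.17 [248. 182.] 367 [0.471 0.267 0.01 ] [[0.418, 0.234, 0.002], [0.549, 0.348, 0.018]]
1.0
```

Run:
```python
import cv2
a=cv2.imread("pics/scene0.png")[140:300,100:500]
cv2.imwrite("pics/v1.png",cv2.resize(a,None,fx=2,fy=2,interpolation=cv2.INTER_CUBIC))
```

```text
(no output)
```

View pics/v1.png

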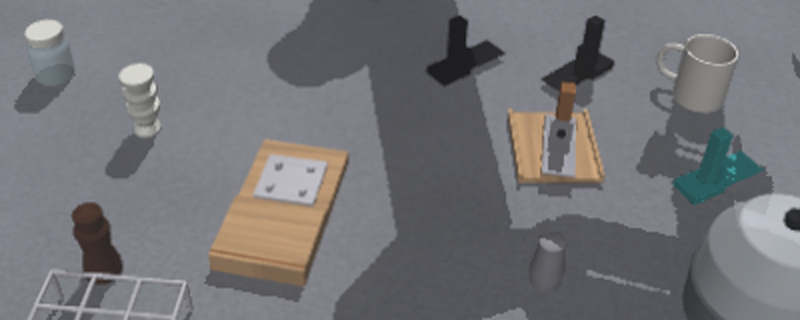

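Candidates in the scene image: black at (329,167), black at (393,171), turquoise at (458,224), and wood/steel on the spoon rest at (383,207). The last one matches the description, so I'll check it up close.

```bash
cat >> h.py <<'E'
def ori(yaw,sgn=1):
    # tool down, fingers closing along heading yaw (lifter x)
    y=sgn*np.array([np.cos(yaw),np.sin(yaw),0]); z=np.array([0,0,-1.]); x=np.cross(y,z)
    return Rn.from_matrix(np.c_[x,y,z]).as_quat()
E
python3 - <<'E'
from h import *
print(current_orientation())
for s in (1,-1):
    for p in [(0.45,0.3,0.3),(0.55,-0.05,0.3)]:
        print(s,p,inverse_kinematics(p,ori(0,s)))
s=1 
import sys
qs=[inverse_kinematics((0.45,0.3,0.3),ori(0,s)) for s in (1,-1)]
s=1 if qs[1] is None or (qs[0] is not None and abs(qs[0][5])<abs(qs[1][5])) else -1
print("s",s)
for n,p,qq in [("wl",(0.45,0.3,0.32),["lifter","rest"]),("wb",(0.56,-0.05,0.32),["board","plate"])]:
    move_ptp(p,ori(0,s)); c=capture("wrist"); cv2.imwrite(f"pics/{n}.png",c["image"]); X=cloud(c)
    np.savez(n+".npz",X=X,img=c["image"],R=c["R"],t=c["t"],K=c["intrinsics"],k1=c["k1"])
    print(n,-np.array(c["t"])@np.array(c["R"]),np.array(c["R"]).round(2).tolist())
    for q in qq:
        for d in silhouettes("wrist",q)[:2]:
            np.save(f"{n}_{q}.npy",d["region"]) if d is not None else 0
            print(q,d["conf"],d["xy"],d["region"].sum()); break
print(current_clock())
a=cv2.imread("pics/wl.png");b=cv2.imread("pics/wb.png")
cv2.imwrite("pics/v2.png",cv2.resize(np.hstack([a,b]),(800,300)))
E
```

```text
[ 1.99084327e-01  9.79982361e-01 -4.96918734e-05 -1.86836057e-05]
1 (0.45, 0.3, 0.3) [ 4.60259315e-01  1.91349177e-01  1.47962633e+00 -4.44089210e-16
  1.47061715e+00  4.60259315e-01]
1 (0.55, -0.05, 0.3) [-2.15744069e-01  2.09266371e-01  1.45652958e+00 -4.44089210e-16
  1.47579670e+00 -2.15744069e-01]
-1 (0.45, 0.3, 0.3) [ 4.60259315e-01  1.91349177e-01  1.47962633e+00 -4.44089210e-16
  1.47061715e+00 -2.68133334e+00]
-1 (0.55, -0.05, 0.3) [-2.15744069e-01  2.09266371e-01  1.45652958e+00 -4.44089210e-16
  1.47579670e+00  2.92584858e+00]
s 1
wl [0.4488239  0.38071287 0.5098199 ] [[1.0, 0.0, -0.0], [0.0, -0.96, 0.29], [0.0, -0.29, -0.96]]
lifter 0.94 [168.7, 241.0] 2164
rest 0.57 [289.8, 172.0] 6144
wb [0.55930877 0.03109315 0.51042042] [[1.0, 0.0, 0.0], [0.0, -0.96, 0.29], [0.0, -0.29, -0.96]]
board 0.88 [363.5, 165.6] 12243
plate 0.9 [311.7, 167.0] 3797
4.0083
```

View pics/v2.png

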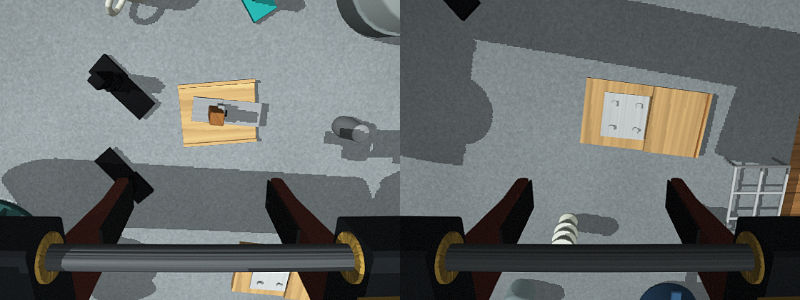

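The left view shows the wood/steel lifter on the bamboo rest at about (303,160) in full-resolution wrist pixels. The black ones are at about (170,120) and (175,245), so the network's top hit was a look-alike. The right view shows the plate feet-up at about (312,167) on the board. Next I'll fit the poses from depth.

```bash
cat > fit.py <<'E'
from h import *
def rect(P,lab):
    (c,(w,h),a)=cv2.minAreaRect(P[:,:2].astype(np.float32)*1000)
    # angle folded into +-45 about x
    if w<1: return
    ang=(a+45)%90-45
    if abs(((a-ang)%180)-90)<1: w,h=h,w
    print(lab,"c",np.round(c,1),"size(x,y)",round(w,1),round(h,1),"yaw",round(np.radians(ang),3),"n",len(P),"z",np.round(np.median(P[:,2])*1000,1))
def box(X,x0,x1,y0,y1,z0,z1):
    with np.errstate(invalid='ignore'):
        return (X[...,0]>x0)&(X[...,0]<x1)&(X[...,1]>y0)&(X[...,1]<y1)&(X[...,2]>z0)&(X[...,2]<z1)
def clean(m): 
    n,l,s,_=cv2.connectedComponentsWithStats(m.astype(np.uint8)); return l==1+np.argmax(s[1:,4])
if __name__=="__main__":
    d=np.load("wb.npz");X=d["X"];img=d["img"].astype(int)
    tb=X[box(X,.3,.8,-.3,.2,-.01,.006)][:,2]; print("table z",np.median(tb))
    m=clean(box(X,.5,.8,-.18,.08,.012,.05)); rect(X[m],"board all")
    sat=img.max(-1)-img.min(-1)
    pm=np.load("wb_plate.npy"); rect(X[pm&m],"plate sil")
    pm2=clean(m&(sat<40)); rect(X[pm2],"plate grey")
    # step: low floor points
    lo=clean(m&~cv2.dilate(pm2.astype(np.uint8),np.ones((5,5))).astype(bool)&(X[...,2]<.024)); rect(X[lo],"low")
    hi=clean(m&(sat>=50)&(X[...,2]>.025)); rect(X[hi],"raised")
    d=np.load("wl.npz");X=d["X"];img=d["img"].astype(int);sat=img.max(-1)-img.min(-1)
    m=clean(box(X,.38,.62,.2,.4,.006,.12)); rect(X[m&(X[...,2]<.02)],"rest")
    h=clean(m&(X[...,2]>.09)); rect(X[h],"handle top")
    b=clean(m&(sat<40)&(X[...,2]<.05)); rect(X[b],"lifter grey"); print(np.percentile(X[b][:,2],[5,25,50,75,95]))
E
python3 fit.py
python3 - <<'E'
import cv2,numpy as np
a=cv2.imread("pics/wl.png")[95:215,225:385];b=cv2.imread("pics/wb.png")[95:230,240:450]
a=cv2.resize(a,(400,300),interpolation=3);b=cv2.resize(b,(400,300))
cv2.imwrite("pics/v3.png",np.hstack([a,b]))
E
```

```text
table z -0.0017817785518672426
board all c [642.2 -56.7] size(x,y) 225.1 121.2 yaw -0.121 n 15805 z 25.9
plate sil c [605.3 -51.3] size(x,y) 81.7 80.4 yaw -0.103 n 3783 z 26.4
plate grey c [606.  -51.6] size(x,y) 82.6 81.3 yaw -0.102 n 3889 z 26.3
low c [589.7 -50.1] size(x,y) 119.3 120.7 yaw -0.124 n 3925 z 18.3
raised c [701.  -63.5] size(x,y) 106.3 120.5 yaw -0.126 n 6902 z 26.5
rest c [486.8 300.9] size(x,y) 145.9 116.7 yaw 0.083 n 6641 z 8.7
handle top c [475.3 307.4] size(x,y) 20.8 20.3 yaw -0.084 n 380 z 103.0
lifter grey c [497.3 305.6] size(x,y) 124.1 44.7 yaw -0.083 n 2734 z 20.8
[0.01892871 0.02006252 0.02077128 0.02146709 0.02275913]
```

View pics/v3.png

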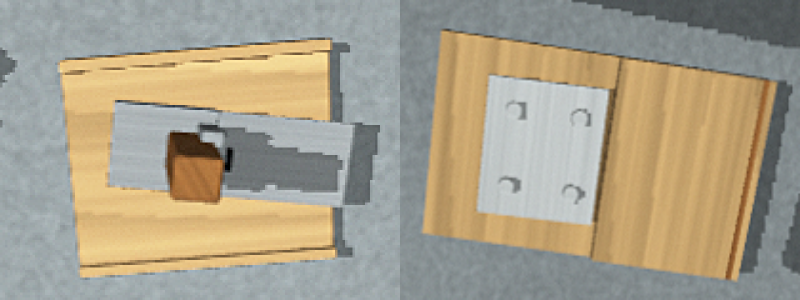

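The crops confirm the choice: the wood-handled steel lifter on the rest at yaw −0.083, with its handle at (475,307). The plate is about 4 mm short of the step. Now the grasp.

Run:
```python
from h import *
o=ori(-.083); H=(.4753,.3074)
move_ptp((*H,.15),o); servo_line((*H,.065),rate=.12)
move_gripper(0.014); print("gap",current_finger_gap(),current_grip_force(),current_force())
np.save("g.npy",current_position())
servo_line((*H,.068),rate=.03); print(current_force())
servo_line((*H,.135),rate=.15); print(current_force(),current_finger_gap(),current_clock())
# over board
yaw=-.112;u=np.array([np.cos(yaw),np.sin(yaw)]); tip=np.array([.6057,-.0515])-.053*u; h=tip-.084*u
move_ptp((*h,.135),ori(yaw)); servo_line((*h,.055+.021),rate=.08); print(h,current_position(),current_force(),current_clock())
for n in ["scene","side"]:
    c=capture(n); np.savez("in_"+n,X=cloud(c),img=c["image"])
    cv2.imwrite(f"pics/in_{n}.png",c["image"])
a=cv2.imread("pics/in_scene.png")[180:300,180:340];b=cv2.imread("pics/in_side.png")[170:290,240:400]
cv2.imwrite("pics/v4.png",cv2.resize(np.hstack([a,b]),(800,300)))
```

```text
gap 0.022083132401597042 29.99406784772873 [ 0.42105866 -0.21868306 -0.33392384]
[ 0.67859993  0.32240463 -1.69222272]
[-0.9436189  -0.63693001 -2.18313512] 0.021825646416452824 8.2417
[ 0.46955837 -0.03618806] [ 0.4699398  -0.03620103  0.07628047] [ 0.61183965  0.04097309 -2.7757148 ] 10.425
```

View pics/v4.png

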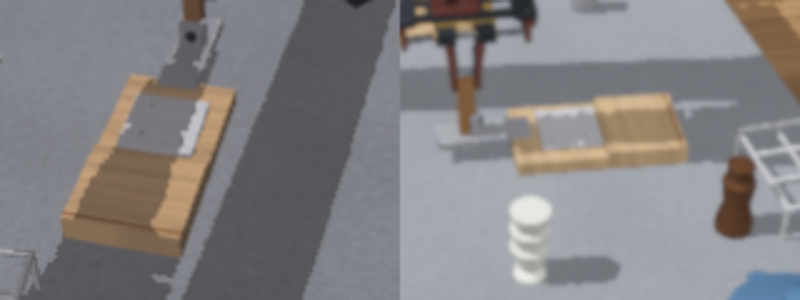

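The lifter is held level and its blade is just short of the plate's near edge, lined up with it. Next I'll lower it slowly to feel the board.

Run:
```python
from h import *
p=current_position(); print([np.round(current_force(),2).tolist() for _ in range(2)])
r=servo_line((p[0],p[1],.055+.001),rate=.006,contact_N=2.0)
q=current_position(); print(r,q,current_force(),current_clock())
sleep(.2); print(current_position(),current_force(),current_torque())
```

```text
[[0.16, 0.05, -1.95], [0.16, 0.05, -1.95]]
True [ 0.46958247 -0.03618441  0.06345404] [-0.57568612  0.5424931   3.98787756] 12.5
[ 0.46943205 -0.03613077  0.06331763] [-0.70191806  0.41469244  4.16977059] [-0.13114361 -0.21624433 -0.00673584]
```

Run:
```python
from h import *
p=current_position()
for dz in (.0002,.0004,.0006,.0008):
    servo_line((.4696,-.0362,.0634+dz),rate=.004); sleep(.1); f=[current_force()[2]]; sleep(.1); f.append(current_force()[2]); print(dz,current_position()[2],np.round(f,2),current_clock())
    if np.mean(f)<-1.2: break
```

```text
0.0002 0.06355810771782938 [3.42 3.33] 13.3167
0.0004 0.06373581453257673 [ 0.34 -0.19] 13.7667
0.0006 0.06391329476764922 [-0.65 -0.98] 14.2167
0.0008 0.06406713016532663 [-1.19 -1.86] 14.6667
```

Run:
```python
from h import *
yaw=-.115;u=np.array([np.cos(yaw),np.sin(yaw)]); h=np.array([.4696,-.0362])
e=h+.040*u
r=servo_line((*e,.0643),ori(yaw),rate=.012,contact_N=3)
p=current_position(); print(r,p,"adv",(p[:2]-h)@u,current_force(),current_clock()); sleep(.2)
print(current_position(),current_force())
c=capture("scene"); X=cloud(c); cv2.imwrite("pics/s5.png",c["image"])
s=silhouettes("scene","plate"); print([(d["conf"],d["xy"],np.nanmedian(X[d["region"]],0)) for d in s[:2]])
c=capture("side"); 
b=c["image"][180:270,260:380];a=cv2.imread("pics/s5.png")[190:280,200:320]
cv2.imwrite("pics/v5.png",cv2.resize(np.hstack([a,b]),(800,300)))
```

```text
True [ 0.49597324 -0.03913502  0.06391689] adv 0.026535823443649128 [-1.99486521  0.1777635   5.28590381] 16.7833
[ 0.49592808 -0.03910831  0.06389194] [ 0.01995176 -0.86692349  5.8405383 ]
[(0.93, [244.5, 232.1], array([ 0.61296382, -0.05258843,  0.02768079]))]
```

View pics/v5.png

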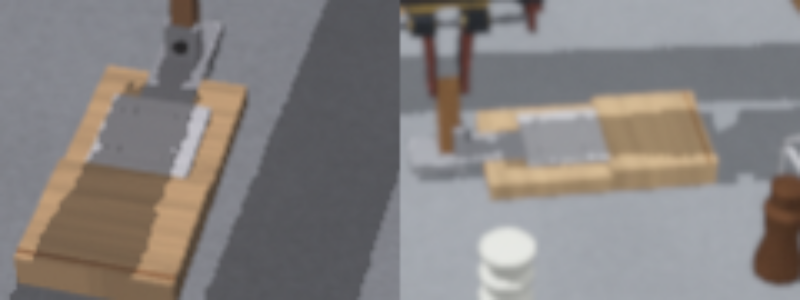

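The blade is under the near rim: 26.5 mm of advance against a 13 mm gap, and the plate is now up against the step. Next I'll lever it along an arc, with a pause near 50°.

```bash
cat > lev.py <<'E'
from h import *
yaw=-.122;u=np.array([np.cos(yaw),np.sin(yaw)])
h0=np.array([.4959,-.0391]); Z0=.0642; o=ori(-.115)
def tcp(x,z): # tip top edge in board frame, mm, z above low floor
    return (*(h0+(x+70)/1000*u), Z0+(z-2)/1000)
def arc(th):
    t=np.radians(th); s=72+3*min(1,th/40)
    zb=1.2 if th<=10 else 0
    return (-5*np.sin(t)-s*np.cos(t), s*np.sin(t)+zb)
def go(x,z,rate=.035):
    p=tcp(x,z); servo_line(p,o,rate=rate)
    f=current_force(); print(np.round((x,z),1),"err",np.round((np.array(current_position())-p)*1000,1),"F",np.round(f,1),round(current_clock(),1))
    return f
E
python3 - <<'E'
from lev import *
go(-70.5,2.3,.01); sleep(.1)
for th in (5,10,20,30,40,48):
    f=go(*arc(th)); 
    if np.linalg.norm(np.array(f)-[0,0,-2])>9: print("STOP");break
sleep(.4); print(current_force())
c=capture("side"); b=c["image"][150:270,260:420]
a=capture("scene")["image"][170:290,180:340]
cv2.imwrite("pics/v6.png",cv2.resize(np.hstack([a,b]),(800,300)))
E
```

```text
[-70.5   2.3] err [-0.5  0.1 -0.3] F [ 0.4 -0.6 -2.3] 17.4
[-72.5   7.5] err [-0.3  0.1  0.1] F [-0.8  0.5 -2.1] 17.8
[-72.5  13.8] err [ 0.2 -0.1  0.3] F [ 0.1 -0.  -1.8] 18.2
[-70.8  25.1] err [ 0.3 -0.1  0.3] F [-0.1  0.5 -2.7] 18.6
[-66.8  37.1] err [ 0.3 -0.1  0.2] F [ 0.2 -0.2 -2.1] 19.1
[-60.7  48.2] err [ 0.2 -0.1  0.2] F [-0.3  0.4 -3.4] 19.6
[-53.9  55.7] err [ 0.4 -0.1  0.2] F [-0.4  0.2 -2.8] 20.1
[-0.02072533  0.59172778 -3.11971458]
```

View pics/v6.png

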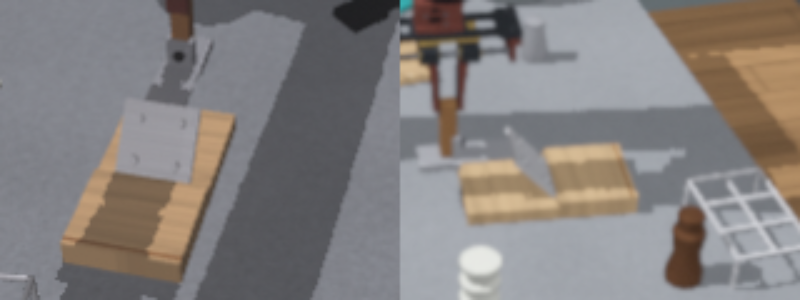

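The plate is at about 48° with its far edge in the step corner, resting on the blade tip. I'll carry on over the top.

Run:
```python
from lev import *
pts=[arc(t) for t in (56,64,72,80,88)]
for ph in (8,16,24,30):
    p=np.radians(ph); pts.append((-5*np.cos(p)+67*np.sin(p), 8+5*np.sin(p)+67*np.cos(p)))
for q in pts:
    f=go(*q,rate=.03)
    if np.linalg.norm(np.array(f)-[0,0,-2])>9: print("STOP");break
sleep(.3)
c=capture("side"); b=c["image"][150:270,260:420]
a=capture("scene")["image"][170:290,180:340]
cv2.imwrite("pics/v7.png",cv2.resize(np.hstack([a,b]),(800,300)))
```

```text
[-46.1  62.2] err [ 0.3 -0.   0.2] F [-0.5  0.8 -2.3] 21.1
[-37.4  67.4] err [ 0.2 -0.   0.1] F [-0.4  0.2 -2. ] 21.6
[-27.9  71.3] err [ 0.2 -0.   0.1] F [-0.7  0.3 -1.8] 22.1
[-17.9  73.9] err [ 0.2 -0.  -0. ] F [ 0.3  0.6 -1.8] 22.6
[-7.6 75. ] err [ 0.1 -0.  -0. ] F [-0.3 -0.5 -2.6] 23.1
[ 4.4 75. ] err [ 0.  -0.  -0.1] F [ 0.1  0.8 -2. ] 23.6
[13.7 73.8] err [ 0.1 -0.  -0.1] F [-0.2 -0.  -1.1] 24.1
[22.7 71.2] err [ 0.1 -0.  -0.1] F [-0.3  0.2 -2.4] 24.5
[29.2 68.5] err [ 0.1  0.  -0.1] F [-0.6  0.3 -1.7] 24.9
```

View pics/v7.png

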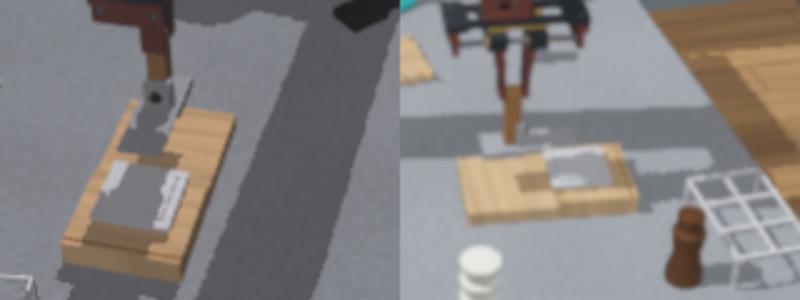

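The plate is feet down on the raised half. I'll retract, check its pose, and take the lifter back.

Run:
```python
from lev import *
from fit import *
p=current_position(); b=p[:2]-.08*u
servo_line((*b,.16),rate=.12)
o2=ori(-.083); H=(.476,.305)
move_ptp((*H,.16),o2)
c=capture("scene"); X=cloud(c); s=silhouettes("scene","plate")
for d in s[:1]:
    P=X[d["region"]]; P=P[~np.isnan(P[:,0])]; rect(P,"plate %.2f"%d["conf"]); ctr=(np.median(P,0)[:2]-[.6496,-.0576]); print("board frame",ctr@u,ctr@[-u[1],u[0]])
    k=(abs(P[:,:2]-np.median(P,0)[:2])<.03).all(1); A=np.c_[P[k][:,:2],np.ones(k.sum())]; print("slopes",np.linalg.lstsq(A,P[k][:,2],rcond=None)[0])
servo_line((*H,.072),rate=.1)
r=servo_line((*H,.063),rate=.01,contact_N=3); sleep(.1); print(r,current_position(),current_force(),current_clock())
```

```text
plate 0.80 c [686.8 -61.7] size(x,y) 84.8 78.2 yaw -0.125 n 770 z 40.4
board frame 0.04126684086969632 0.0017069718909299334
slopes [-0.04031217  0.00762292  0.06958819]
True [0.47617705 0.30494877 0.06480879] [ 1.25957798 -1.2314123   6.16268605] 29.4
```

Run:
```python
from h import *
from fit import *
p=current_position(); servo_line((.476,.305,p[2]+.0003),rate=.005); sleep(.1); print(current_force())
move_gripper(.06); sleep(.1)
servo_line((.476,.305,.20),rate=.15); move_ptp((.45,.3,.32),ori(0)); sleep(.2)
c=capture("wrist"); X=cloud(c); img=c["image"].astype(int); sat=img.max(-1)-img.min(-1)
m=clean(box(X,.38,.62,.2,.4,.006,.12)); rect(X[m&(X[...,2]<.02)],"rest")
rect(X[clean(m&(X[...,2]>.09))],"handle"); rect(X[clean(m&(sat<40)&(X[...,2]<.05))],"grey")
cv2.imwrite("pics/v8.png",c["image"]); print(current_clock(),current_finger_gap())
```

```text
[ 1.07683335  0.44373728 -1.63631563]
rest c [487.4 300.9] size(x,y) 147.1 116.7 yaw 0.083 n 6718 z 8.7
handle c [475.6 305. ] size(x,y) 21.0 20.3 yaw -0.096 n 383 z 103.0
grey c [497.4 303.2] size(x,y) 124.0 44.5 yaw -0.087 n 2734 z 20.8
32.6583 0.060200253480644644
```

View pics/v8.png

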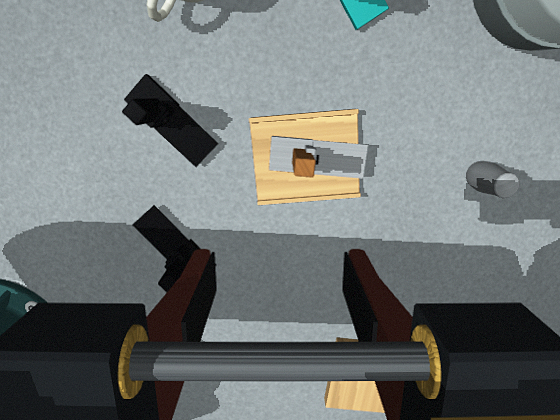

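The lifter stands flat on the rest at about (305,160), and the gripper is clear. I'm handing in.

```bash
python3 -c "
from bench import *
print(close_job())"
```

```text
the job is handed in; nothing more can be done
None
```

I handed the job in at about 33 s: my last camera checks show the plate feet down on the raised half, about 41 mm past the step, and the lifter standing flat on the spoon rest with the gripper clear; the hand-in call gave no verdict.

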